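Put freshly coated sherds under the bench fume extractor

TASK

The sherds in the open petri dish have just been coated and must air off: push the dish, without lifting it, up against the front of the grey fume extractor at the middle of its intake grille, and push the red airflow lever on top from shut (leaning right as you face the grille) past its half-open notch to the fully open stop on the left. Only when both are done, start the fan by pressing down the front end of the green rocker switch until it snaps over. Leave the vials, dropper bottle, loose sherds and marker where they are.

Things in the scene. Friction and masses are not known exactly. Their poses are not given: they have to be found in the camera images.
- petri_dish: Open clear petri dish, 86 mm across, 13 mm high, about 60 g, with two brown sherds in it, standing loose on the table; it slides. Origin: centre of its underside. A push with two fingertips some 35 mm apart keeps it straight.
- extractor: Fixed light grey box, 140 mm deep (x), 220 wide (y), top plate 170 mm above the table. Origin: centre of its underside; x from front to back, y to the left as you face the grille. Front face: x = -70 mm, with a dark grille 172 mm wide centred on y = 0 above a plain strip 35 mm high; the dish touching it has its origin at x = -113 mm. On top: red lever left of the middle, green rocker at the right.
- airflow_lever (a joint): Lever angle, rad: 0 shut, leaning 0.55 to the right; 0.55 half open, upright, a spring notch; 1.10 fully open, leaning left, hard stop. Its axis is parallel to the extractor's x, 25 mm under the top plate. Springs draw it into the nearest of the three positions; leaving shut takes about 5 N at the knob, leaving half open 7 N, up to 12 N low on the knob. May start a little off 0.
- lever_knob (a point): Middle of the lever's red knob, 62 mm from the pivot: a rounded pin along the lever, 22 mm thick, 42 mm long, on a steel stem; its lower end stays 8 mm or more above the top plate. In the extractor's frame (mm): shut (-22, 3, 198), half open (-22, 35, 207), fully open (-22, 67, 198).
- fan_rocker (a joint): Angle of the green rocker, rad: 0 off (front end up), 0.40 on (front end down); it snaps over at 0.20 and stays. Takes about 5 N at the front end. Black frame round it 4 mm high. Pivot at (-20, -82, 173) mm in the extractor's frame, axis along its y.
- rocker_on_end (a point): Point on the top of the rocker's front half, to be pressed down; the paddle is 46 mm long (extractor's x) and 26 mm wide. Off, this point is 14 mm in front of the pivot and 13 mm above the top plate; level (where it snaps) 10 mm, on 7 mm above it.
- vial_0: Small capped glass vial, 23 mm across, 51 mm high, standing on the table; not to be moved. Origin: centre of its underside.
- vial_1: Another such vial, 23 mm across, 51 mm high; not to be moved. Origin: centre of its underside.
- vial_2: Third such vial, 23 mm across, 51 mm high; not to be moved. Origin: centre of its underside.
- dropper_bottle: Amber dropper bottle, 33 mm across, 97 mm high; not to be moved. Origin: centre of its underside.
- sherd_0: Brown pottery sherd 34 x 39 x 12 mm lying on the table; not to be moved. Origin: centre of its underside.
- sherd_1: Brown pottery sherd 37 x 43 x 11 mm lying on the table; not to be moved. Origin: centre of its underside.
- marker: Black and grey felt marker, 124 mm long (its y), 13 mm thick, lying on the table; not to be moved. Origin: centre of its underside.

How it is judged (in metres and radians):
On the way, in this order (a step that is already met when the one before it is completed fails the run):
1. the dish stands against the front at the middle of the grille and the airflow lever is at the fully open stop, the fan still off (x of petri_dish in the frame of extractor above -0.125 m and y of petri_dish in the frame of extractor between -0.045 and 0.045 m and value of joint airflow_lever above 1.02 rad and value of joint fan_rocker below 0.2 rad), for 0.2 s.
2. the fan is switched on (value of joint fan_rocker above 0.32 rad), for 0.2 s.
At the end, for the whole second after the job is handed in: The dish lies flat and still on the table with at most 12 mm between it and the extractor's front and its centre within 45 mm of the grille's middle; the airflow lever is within 0.08 rad of its fully open stop; the rocker switch has snapped to on (x of petri_dish in the frame of extractor above -0.125 m and y of petri_dish in the frame of extractor between -0.045 and 0.045 m and value of joint airflow_lever above 1.02 rad and value of joint fan_rocker above 0.32 rad and angle between petri_dish's own z axis and vertical below 0.05 rad and linear speed of petri_dish below 0.02 m/s and height (world z) of petri_dish below 0.004 m); the robot touches nothing.
It fails at once if the fan was switched on before the dish was in place and the lever fully open (or one of them was undone while it ran) (value of joint fan_rocker above 0.25 rad and not (x of petri_dish in the frame of extractor above -0.125 m and y of petri_dish in the frame of extractor between -0.045 and 0.045 m and value of joint airflow_lever above 1.02 rad)).
It fails at once if the dish was lifted more than 8 mm or tilted more than 0.15 rad (height (world z) of petri_dish above 0.008 m or angle between petri_dish's own z axis and vertical above 0.15 rad).
It fails at once if a vial, the dropper bottle, a loose sherd or the marker was moved more than 20 mm (distance of any of vial_0, vial_1, vial_2, dropper_bottle, sherd_0, sherd_1, marker from where it was at the start of the episode above 0.02 m).
It also fails if it takes over 58 s, if anything falls off the work surface, if the arm or the gripper's body presses on something with over 40 N, if the wrist force passes 120 N, or if a joint passes its speed limit or range.

ROBOT

A 6-joint arm with a two-finger parallel gripper is mounted at the origin on the work surface; the furniture and walls round the work are solid. World frame = base frame: x ahead of the robot, y to its left, z up, the work surface at z = 0. Lengths are in m, angles in degrees, forces in N, time in s.
With the tool pointing down it reaches from about 0.4 to 0.825 m from the base axis. Payload 7 kg.
Tool frame: the origin (TCP) lies at the very end of the fingers, on their centre line; the grasp point (between the pads) lies 19 mm behind it; z points along the fingers, y is the direction in which the jaws open and shut (so a half turn about z gives the same grasp; the last joint's range is limited). The gripper opens to 88 mm and grips with 3 to 60 N. Pads are 19 mm wide; open, the fingers measure 130 mm over their backs; the gripper's body (78 mm by 193 mm) begins 47 mm behind the grasp point.
Start: joints at [92.309, 20.546, 0.682, 0, -70.136, -16.507], TCP at [0.166, 0.654, 0.227] pointing down, gripper open.
Joint ranges: [-176.03, 176.03], [-82.01, 121.73], [-58.28, 71.71], [-173.87, 95.51], [-174.79, -0.11], [-173.66, 173.66]. Speed limits (degrees/s): [136.94, 136.94, 172.46, 180, 180, 180].

INTERFACE

Orientations are given as [roll, pitch, yaw] about the fixed x, y, z axes, in that order (R = Rz(yaw) Ry(pitch) Rx(roll)).
In Python, from plant import telemetry, optics, ctrl gives the robot as it stands.
- The arm moves only by the tool servo_tool, never from a script. Its argument "rows" is a list of rows, each a list of 3 entries, a list of its own where there are three numbers: the shift along the tool's x, y, z in m, then the turn, a rotation vector about the tool's x, y, z in units of 6 degrees (1.0 is 6 degrees), then the closure, from 0 (fully open) to 1 (shut). A call has 1 to 20 rows; each row shifts and turns the commanded pose from where the row before left it, along the tool's axes as they then stand; what a row does not reach is not made up. A row lasts 1/12 s, in which the tool goes at most 41.7 mm and 7.16 degrees, less where a joint would pass 70% of its speed; a pose out of reach is approached as far as the arm can. A call is refused whole if a number of a shift passes 0.0417 or a number of a turn 1, either way. A call with a gripper value outside its range is refused whole. The fingers move at their own pace and stop on an object; the grip force is fixed at half the most. Time passes only in rows, so rows that do not move let the fingers close. It gives the time, the measured TCP pose, the force and the opening at its end, in the units of the state.
- telemetry.get_obs(): the state, without advancing time (a new reading comes with each control period).
- optics.snapshot(name): name is "scene" or "top" or "wrist"; returns the picture (420x560x3 uint8, red, green, blue); there is no depth.
- optics.camera_info(name): a dict with "mtx" (3x3 intrinsics, pixels), "rvec" (rotation vector, rad) and "tvec" (3), from world to camera coordinates, as OpenCV has them. Camera axes: x right, y down, z forward; pixel columns grow to the right and rows downward; lengths in m; the calibration is good to about 2 mm. A picture is of the moment at which its call begins: read the wrist's pose just before it. camera_info takes no time and is no camera call; for the wrist camera it gives the pose at the moment of the call.
- ctrl.close_job(): hands the job in, once; it reports no verdict.
The state is a dict: "clock": time; "joint_pos": joint angles; "qvel": joint speeds; "tau": joint torques, N m; "tool_pos": TCP position; "orientation": TCP orientation; "force": force on the tool from outside, world axes, zero at the start; "moment": the same for the moment, N m; "opening": finger opening in m.
Only numpy, scipy, OpenCV 4.12 (cv2) and the standard library are available. Lean on these libraries where they do the work, as an engineer would, in place of code of your own. Each camera call takes 0.05 s, during which the arm holds its last target.

## Working session

There is one attempt and no reset: what is moved stays moved. The work goes in short steps, Python scripts to look and compute and a tool call to move; the robot and the scene stay as the last step left them, time stands still between calls to the robot, and variables do not carry over. Pictures are saved under pics/ and viewed, and the job is handed in when it is done.

Besides the shell and the picture viewer there is one more tool, called after "Request:" as name(argument=value, ...), one argument or row to a line, values as JSON. servo_tool: Moves the arm, as the interface text tells. Its arguments: {"type":"object","properties":{"rows":{"type":"array"}},"required":["rows"]}

```bash
mkdir -p pics
python3 - <<'E'
from plant import telemetry, optics, ctrl
import cv2,json
print(telemetry.get_obs())
for n in ("scene","top","wrist"):
    print(n,optics.camera_info(n))
    cv2.imwrite(f"pics/{n}0.png",optics.snapshot(n)[:,:,::-1])
E
```

```text
{'clock': 0.0, 'joint_pos': array([ 9.23099380e+01,  2.05920301e+01,  6.36099150e-01, -2.06694866e-02,
       -7.01367583e+01, -1.65069632e+01]), 'qvel': array([ 0.0796516 , -0.0683752 ,  0.0553366 , -0.00275048, -0.10694594,
        0.06652521]), 'tau': array([ 1.57304448e-04, -5.82718956e+01,  2.93048841e+01,  6.99746355e+00,
        6.73916191e-03, -1.53012897e-04]), 'tool_pos': array([0.16544995, 0.65391759, 0.22563192]), 'orientation': array([ 1.79905610e+02, -7.70862077e-03, -1.42040576e+01]), 'force': array([-0.11227357,  0.32636829, -0.53585518]), 'moment': array([-0.04862992,  0.00756861,  0.00168187]), 'opening': 0.08753408548288824}
scene {'mtx': array([[451.31168682,   0.        , 275.49779669],
       [  0.        , 451.31168682, 208.95218738],
       [  0.        ,   0.        ,   1.        ]]), 'rvec': array([ 2.48952268,  0.32541866, -0.08344161]), 'tvec': array([-0.52285303,  0.08045242,  1.25657674])}
top {'mtx': array([[453.32086217,   0.        , 275.21533971],
       [  0.        , 453.32086217, 209.99316818],
       [  0.        ,   0.        ,   1.        ]]), 'rvec': array([ 2.18333617, -2.15495456,  0.10900925]), 'tvec': array([0.162404  , 0.51279758, 1.43938492])}
wrist {'mtx': array([[349.27609884,   0.        , 277.49430613],
       [  0.        , 349.27609884, 207.17735072],
       [  0.        ,   0.        ,   1.        ]]), 'rvec': array([-1.80701147,  2.3216537 ,  0.33888769]), 'tvec': array([ 0.67348972, -0.03645978,  0.39106363])}
```

View pics/scene0.png

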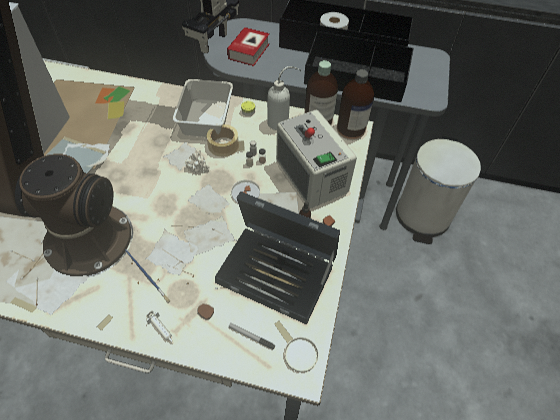

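View pics/top0.png

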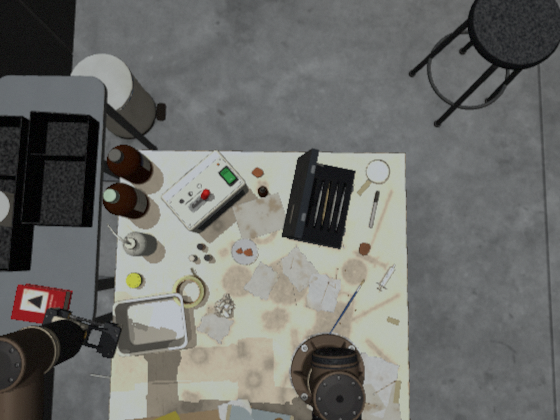

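View pics/wrist0.png

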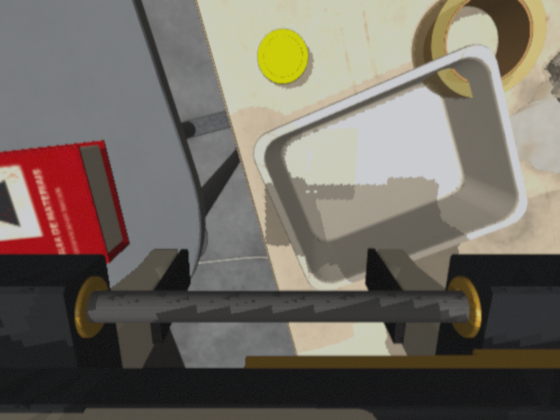

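```bash
cat > h.py <<'E'
import numpy as np,cv2
from plant import telemetry, optics, ctrl
def ray(n,uv,ci=None):
    c=ci or optics.camera_info(n)
    R=cv2.Rodrigues(c["rvec"])[0]; o=-R.T@c["tvec"]
    d=R.T@np.linalg.inv(c["mtx"])@np.array([uv[0],uv[1],1.]); return o,d
def onz(n,uv,z,ci=None):
    o,d=ray(n,uv,ci); return (o+d*(z-o[2])/d[2])
def proj(n,P,ci=None):
    c=ci or optics.camera_info(n)
    return cv2.projectPoints(np.atleast_2d(np.array(P,float)),c["rvec"],c["tvec"],c["mtx"],None)[0][:,0]
E
python3 - <<'E'
import cv2
a=cv2.imread('pics/top0.png')[140:290,150:300]
cv2.imwrite('pics/t0z.png',cv2.resize(a,None,fx=4,fy=4,interpolation=cv2.INTER_CUBIC))
a=cv2.imread('pics/scene0.png')[90:250,210:380]
cv2.imwrite('pics/s0z.png',cv2.resize(a,None,fx=3.7,fy=3.7,interpolation=cv2.INTER_CUBIC))
E
```

```text
(no output)
```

View pics/t0z.png

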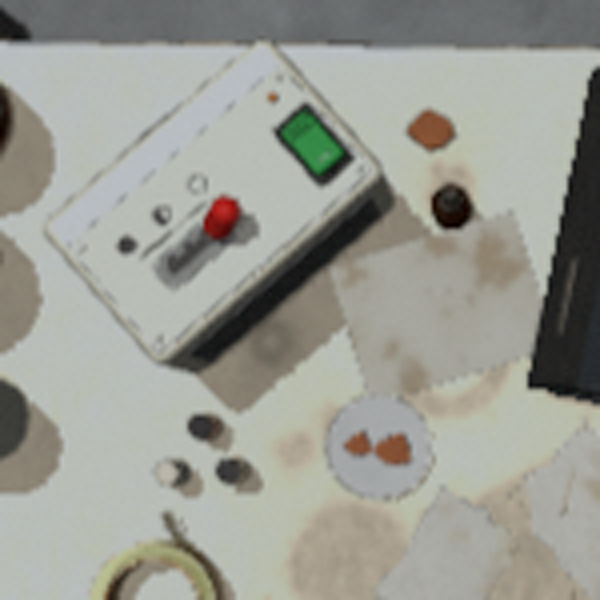

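View pics/s0z.png

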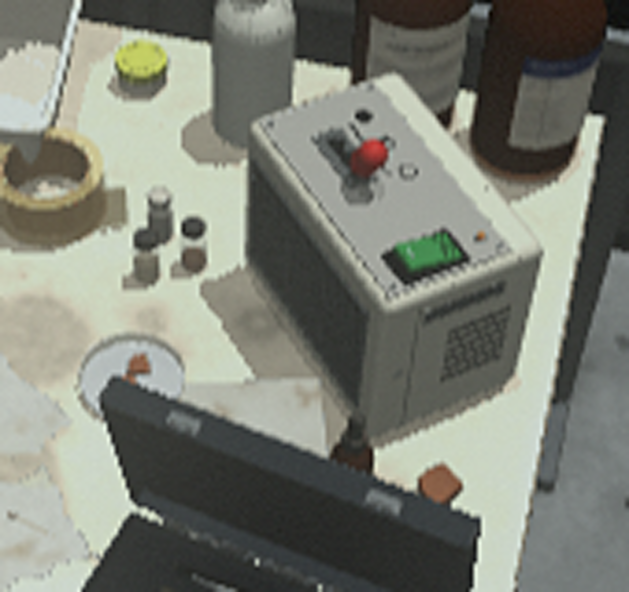

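```bash
cat >> h.py <<'E'
ex=None
def frame(cx,cy,yaw):
    def toW(p):
        c,s=np.cos(yaw),np.sin(yaw); return np.array([cx+c*p[0]-s*p[1],cy+s*p[0]+c*p[1],p[2]])
    def toE(w):
        c,s=np.cos(yaw),np.sin(yaw); dx,dy=w[0]-cx,w[1]-cy; return np.array([c*dx+s*dy,-s*dx+c*dy,w[2]])
    return toW,toE
E
python3 - <<'E'
from h import *
f=lambda p:((p[0]+.5)/4-.5+150,(p[1]+.5)/4-.5+140)
C=[onz('top',f(p),.168) for p in [(162,360),(384,182),(270,44),(47,228)]]
FL,FR,BR,BL=C
for c in C: print(c)
print(np.linalg.norm(FL-FR),np.linalg.norm(BL-BR),np.linalg.norm(FL-BL),np.linalg.norm(FR-BR))
v=(FL-FR)+(BL-BR); yaw=np.arctan2(-v[0],v[1]); c=sum(C)/4
print(c,np.degrees(yaw))
toW,toE=frame(c[0],c[1],yaw)
im=cv2.cvtColor(optics.snapshot('top'),cv2.COLOR_RGB2HSV)
def cen(m,z,n='top'):
    k,l,st,ce=cv2.connectedComponentsWithStats(m.astype(np.uint8))
    for i in range(1,k):
        if st[i,4]>25: 
            w=onz(n,ce[i],z); print(n,ce[i],st[i,4],w,'E',toE(w))
roi=np.zeros(im.shape[:2],bool); roi[140:290,150:300]=1
print('green');cen((im[...,0]>45)&(im[...,0]<85)&(im[...,1]>120)&roi,.175)
print('red');cen(((im[...,0]<6)|(im[...,0]>174))&(im[...,1]>190)&roi,.198)
print('brown');cen(((im[...,0]<12))&(im[...,1]>90)&(im[...,1]<190)&roi,.008)
print('dish',[ (onz('top',f(p),.006)) for p in [(379,447)]], toE(onz('top',f((379,447)),.006)))
for p in [(206,428),(173,473),(235,471)]:
    w=onz('top',f(p),.048);print('vial',w,toE(w))
print('bottle',w:=onz('top',f((452,205)),.09),toE(w))
print('sherd',w:=onz('top',f((432,130)),.01),toE(w))
for p in [(-70,110,0),(-70,-110,0),(-70,110,.17),(-70,-110,.17)]:
    P=toW((p[0]/1000,p[1]/1000,p[2])); print(p,proj('scene',P),P)
for nm,p in dict(knob=(-22,3,198),rocker=(-34,-82,183),dishg=(-113,0,0)).items():
    print(nm,toW(np.array(p)/1000),proj('top',toW(np.array(p)/1000)))
E
```

```text
[0.43567253 0.41530027 0.168     ]
[0.56840948 0.25667229 0.168     ]
[0.67039502 0.34296116 0.168     ]
[0.53117649 0.50251781 0.168     ]
0.20683794328184837 0.21175486644182273 0.12933640330311533 0.13359198784209889
[0.55141338 0.37936288 0.168     ] 40.52083173022455
green
top [227.63157895 175.2481203 ] 133 [0.59581952 0.30939117 0.175     ] E [-0.01170612 -0.08204214  0.175     ]
red
top [204.76470588 193.96078431] 51 [0.53664218 0.3710288  0.198     ] E [-0.01664348  0.00326189  0.198     ]
brown
top [257.3030303  172.25757576] 66 [0.63683583 0.22986875 0.008     ] E [-0.03219443 -0.16914198  0.008     ]
top [247.74418605 252.06976744] 43 [0.37419584 0.2563755  0.008     ] E [-0.21462333  0.02165127  0.008     ]
dish [array([0.37631393, 0.26747705, 0.006     ])] [-0.20580028  0.02871416  0.006     ]
vial [0.38907623 0.40148073 0.048     ] [-0.10903329  0.12228773  0.048     ]
vial [0.35341937 0.42641946 0.048     ] [-0.11993526  0.16441254  0.048     ]
vial [0.35562413 0.37764542 0.048     ] [-0.14994895  0.12590351  0.048     ]
bottle [0.56325642 0.20886674 0.09      ] [-0.1017728  -0.13730073  0.09      ]
sherd [0.63692112 0.22873026 0.01      ] [-0.0328693  -0.17006284  0.01      ]
(-70, 110, 0) [[273.98120621 160.76776356]] [0.4267318  0.41750085 0.        ]
(-70, -110, 0) [[306.66555444 211.29229067]] [0.56967119 0.25026349 0.        ]
(-70, 110, 0.17) [[274.80810116 120.85195382]] [0.4267318  0.41750085 0.17      ]
(-70, -110, 0.17) [[311.3499845  173.32217236]] [0.56967119 0.25026349 0.17      ]
knob [0.53274047 0.36734946 0.198     ] [[206.01141461 195.32958376]]
rocker [0.57884501 0.29493833 0.183     ] [[232.18225378 180.59518701]]
dishg [0.46551419 0.30594402 0.        ] [[233.31488154 223.9327122 ]]
```

Request:
servo_tool(
  rows=[
    [[0,0,-0.01],[0,0,0],0],
    [[0,0,-0.01],[0,0,0.5],0],
    [[0,0,-0.01],[0,0,1],0],
    [[0,0,-0.01],[0,0,1],0],
    [[0,0,-0.01],[0,0,1],0],
    [[0,0,-0.01],[0,0,1],0],
    [[0,0,-0.01],[0,0,1],0],
    [[0,0,-0.01],[0,0,1],0],
    [[0,0,-0.01],[0,0,1],0],
    [[0,0,-0.01],[0,0,1],0],
    [[0,0,-0.01],[0,0,1],0],
    [[0,0,-0.01],[0,0,1],0],
    [[0,0,-0.01],[0,0,1],0],
    [[0,0,-0.01],[0,0,1],0],
    [[0,0,-0.01],[0,0,1],0],
    [[0,0,-0.01],[0,0,1],0],
    [[0,0,-0.01],[0,0,1],0],
    [[0,0,0],[0,0,1],0],
    [[0,0,0],[0,0,1],0],
    [[0,0,0],[0,0,0.5],0],
  ],
)

```text
clock: 1.87
tool_pos: [0.1656, 0.6543, 0.3976]
orientation: [180.0, 0.0, -122.5]
force: [-0.7, -0.1, 0.0]
opening: 0.0879
```

```bash
cat >> h.py <<'E'
from scipy.spatial.transform import Rotation as Ro
def state():
    o=telemetry.get_obs(); R=Ro.from_euler('xyz',o['orientation'],degrees=True).as_matrix(); return o,R
def delta(target):
    o,R=state(); d=R.T@(np.array(target)-o['tool_pos']); print('tool delta',d.round(4),'len',np.linalg.norm(d).round(4)); return d
E
python3 - <<'E'
from h import *
o,R=state();print(o['clock'],o['tool_pos'],o['orientation'],o['joint_pos'])
c=optics.camera_info('wrist');Rc=cv2.Rodrigues(c['rvec'])[0];print('cam pos tool',R.T@(-Rc.T@c['tvec']-o['tool_pos']));print('cam axes in tool rows xyz',(Rc@R).round(3))
delta([.40,.28,.42])
E
```

```text
1.8667 [0.16558659 0.65425858 0.39761995] [ 1.79973587e+02  4.16287558e-02 -1.22536692e+02] [ 9.23092221e+01  1.77239727e+01  1.81947505e+01  2.10875316e-03
 -9.04215219e+01 -1.24845888e+02]
cam pos tool [ 0.07877252  0.00045856 -0.15802387]
cam axes in tool rows xyz [[ 0.     1.     0.001]
 [-0.958  0.    -0.288]
 [-0.288 -0.001  0.958]]
tool delta [ 0.1894 -0.3989 -0.0227] len 0.4422
```

Request:
servo_tool(
  rows=[
    [[0.008,-0.016,-0.001],[0,0,0],0],
    [[0.016,-0.033,-0.002],[0,0,0],0],
    [[0.016,-0.033,-0.002],[0,0,0],0],
    [[0.016,-0.033,-0.002],[0,0,0],0],
    [[0.016,-0.033,-0.002],[0,0,0],0],
    [[0.016,-0.033,-0.002],[0,0,0],0],
    [[0.016,-0.033,-0.002],[0,0,0],0],
    [[0.016,-0.033,-0.002],[0,0,0],0],
    [[0.016,-0.033,-0.002],[0,0,0],0],
    [[0.016,-0.033,-0.002],[0,0,0],0],
    [[0.016,-0.033,-0.002],[0,0,0],0],
    [[0.016,-0.033,-0.002],[0,0,0],0],
    [[0.006,-0.02,-0.001],[0,0,0],0],
    [[0,0,0],[0,0,1],0],
    [[0,0,0],[0,0,1],0],
    [[0,0,0],[0,0,0.83],0],
    [[0,0,0],[0,0,0],0],
  ],
)

```text
clock: 3.28
tool_pos: [0.402, 0.2805, 0.4214]
orientation: [180.0, 0.0, -139.4]
force: [0.6, 0.2, -0.2]
opening: 0.0878
```

Run:
```python
from h import *
o,R=state();print(o['clock'],o['tool_pos'],o['orientation'],o['joint_pos'])
c=optics.camera_info('wrist'); im=optics.snapshot('wrist')
import pickle;pickle.dump(c,open('w1.pkl','wb'));cv2.imwrite('pics/w1.png',im[:,:,::-1])
```

```text
3.2833 [0.40204687 0.280494   0.42141002] [ 1.79987771e+02  4.92429952e-02 -1.39438857e+02] [ 5.79370058e+01 -1.21891417e+00 -1.32064719e+00  3.03483246e-03
 -8.98476190e+01 -1.07375865e+02]
```

View pics/w1.png

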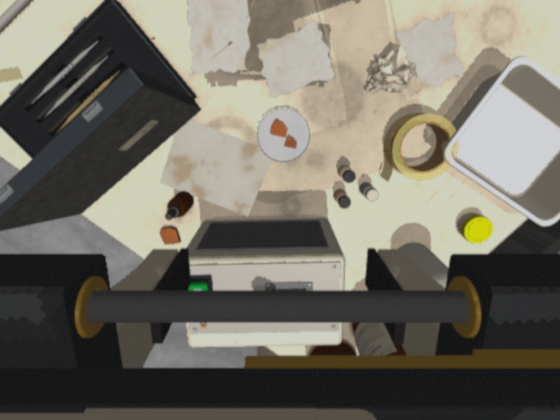

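Run:
```python
import cv2
a=cv2.imread('pics/w1.png')[90:360,150:410]
cv2.imwrite('pics/w1z.png',cv2.resize(a,None,fx=2.2*1.0,fy=2.2,interpolation=cv2.INTER_CUBIC))
```

```text
(no output)
```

View pics/w1z.png

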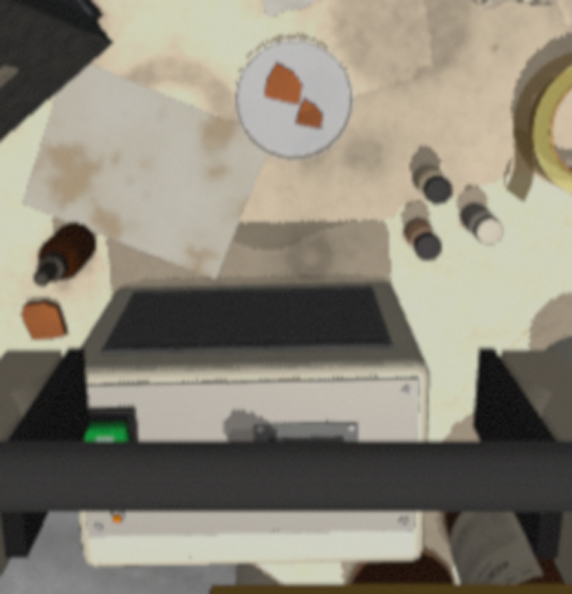

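Run:
```python
from h import *
import pickle
c=pickle.load(open('w1.pkl','rb'))
f=lambda p:((p[0]+.5)/2.2-.5+150,(p[1]+.5)/2.2-.5+90)
for nm,p,z in [('baseR',(125,285),0),('baseL',(388,284),0),('grR',(137,290),.035),('grL',(372,289),.035),('tFR',(85,368),.167),('tFL',(427,366),.167),('tBR',(80,562),.167),('tBL',(424,560),.167),('dish',(294,97.5),.005),('greenC',(106,455),.178)]:
    print(nm,onz('w',f(p),z,c).round(4))
c=pickle.load(open('w1.pkl','rb'))
L,Rr=[onz('w',f(p),.0,c) for p in ((388,284),(125,285))]
v=L-Rr; yaw=np.arctan2(-v[0],v[1]);print(np.degrees(yaw),np.linalg.norm(v))
m=(L+Rr)/2+.07*np.array([np.cos(yaw),np.sin(yaw),0]);print(m)
# vials base / case in image
for nm,p,z in [('v',(437,189),.051),('v',(488,231),.051),('v',(427,246),.051)]: print(nm,onz('w',f(p),z,c).round(4))
```

```text
baseR [0.5727 0.2628 0.    ]
baseL [0.4359 0.4212 0.    ]
grR [0.5561 0.27   0.035 ]
grL [0.4409 0.4032 0.035 ]
tFR [0.5624 0.2664 0.167 ]
tFL [0.4311 0.4177 0.167 ]
tBR [0.6734 0.3442 0.167 ]
tBL [0.5298 0.5094 0.167 ]
dish [0.374  0.2687 0.005 ]
greenC [0.5938 0.3083 0.178 ]
40.81437185490939 0.20931215789090096
[0.55729361 0.38775308 0.        ]
v [0.3539 0.3826 0.051 ]
v [0.3523 0.4312 0.051 ]
v [0.3885 0.406  0.051 ]
```

Run:
```python
from h import *
import pickle
c=pickle.load(open('w1.pkl','rb'))
f=lambda p:((p[0]+.5)/2.2-.5+150,(p[1]+.5)/2.2-.5+90)
g=lambda p:((p[0]+.5)/4-.5+150,(p[1]+.5)/4-.5+140)
def tri(a,b):
    (o1,d1),(o2,d2)=a,b
    A=np.stack([d1,-d2],1);s=np.linalg.lstsq(A,o2-o1,rcond=None)[0]
    p,q=o1+s[0]*d1,o2+s[1]*d2;return (p+q)/2,np.linalg.norm(p-q)
print(tri(ray('w',f((110,42)),c),ray('top',g((530,385)))))
print(tri(ray('w',f((110,42)),c),ray('scene',(110/3.7+210,380/3.7+90))))
# body corners at start, yaw -153.2, TCP
u=np.array([.8926,.4509]);n=np.array([.4509,-.8926]);t=np.array([.375,.268])-.06*u
print([ (t+n*.097+s*.039*u).round(3) for s in(1,-1)], [ (t+n*.065+s*.0095*u).round(3) for s in(1,-1)])
```

```text
(array([0.42722894, 0.14574953, 0.02638003]), np.float64(0.00018422231695710653))
(array([0.40455323, 0.16114254, 0.14293779]), np.float64(0.010200973748423868))
[array([0.4  , 0.172]), array([0.33 , 0.137])] [array([0.359, 0.187]), array([0.342, 0.179])]
```

Request:
servo_tool(
  rows=[
    [[0,0,0],[0,0,0.8],0.6],
    [[0,0,0],[0,0,0.8],0.6],
    [[0,0,0],[0,0,0.7],0.6],
    [[0,0,0],[0,0,0],0.6],
  ],
)

```text
clock: 3.67
tool_pos: [0.4018, 0.2811, 0.4209]
orientation: [180.0, 0.0, -153.0]
force: [-0.3, -0.1, -0.3]
opening: 0.0665
```

Run:
```python
from h import *
delta([.322,.2415,.15]); print(state()[0]['opening'])
```

```text
tool delta [0.0892 0.001  0.2709] len 0.2852
0.06647973541569421
```

Request:
servo_tool(
  rows=[
    [[0.009,0,0.01],[0,0,0],0.6],
    [[0.01,0,0.025],[0,0,0],0.6],
    [[0.01,0,0.025],[0,0,0],0.6],
    [[0.01,0,0.025],[0,0,0],0.6],
    [[0.01,0,0.025],[0,0,0],0.6],
    [[0.01,0,0.025],[0,0,0],0.6],
    [[0.01,0,0.025],[0,0,0],0.6],
    [[0.01,0.001,0.025],[0,0,0],0.6],
    [[0.01,0,0.025],[0,0,0],0.6],
    [[0,0,0.025],[0,0,0],0.6],
    [[0,0,0.025],[0,0,0],0.6],
    [[0,0,0.01],[0,0,0],0.6],
    [[0,0,0],[0,0,0],0.6],
  ],
)

```text
clock: 4.75
tool_pos: [0.3213, 0.2401, 0.1486]
orientation: [-179.9, -0.2, -152.7]
force: [-0.3, -0.0, 0.2]
opening: 0.035
```

Run:
```python
from h import *
delta([.322,.2415,.006]); o,R=state();print(o['opening'],o['joint_pos'])
cv2.imwrite('pics/w2.png',optics.snapshot('wrist')[:,:,::-1])
```

```text
tool delta [-0.0018  0.0012  0.1426] len 0.1426
0.034966789130375035 [ 6.53141703e+01 -1.95088919e+00 -3.80748070e+01 -3.07530064e-02
 -5.41131541e+01 -1.28004302e+02]
```

View pics/w2.png

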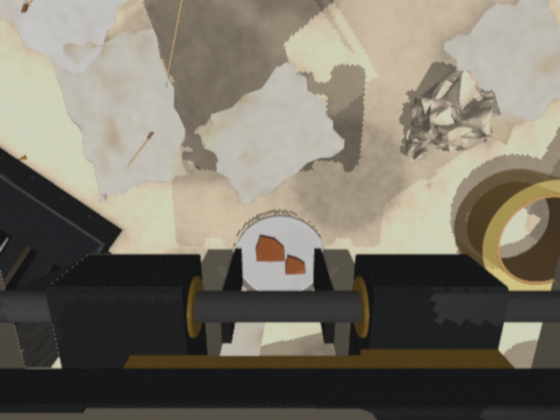

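Request:
servo_tool(
  rows=[
    [[-0.001,0.001,0.012],[0,0,0],0.6],
    [[0,0,0.02],[0,0,0],0.6],
    [[0,0,0.02],[0,0,0],0.6],
    [[0,0,0.02],[0,0,0],0.6],
    [[0,0,0.02],[0,0,0],0.6],
    [[0,0,0.02],[0,0,0],0.6],
    [[0,0,0.015],[0,0,0],0.6],
    [[0,0,0.01],[0,0,0],0.6],
    [[0,0,0.005],[0,0,0],0.6],
    [[0,0,0],[0,0,0],0.6],
  ],
)

```text
clock: 5.63
tool_pos: [0.3229, 0.2433, 0.0085]
orientation: [-180.0, -0.0, -152.9]
force: [-1.4, 0.4, 0.6]
opening: 0.0351
```

Run:
```python
from h import *
delta([.322,.2415,.006]); o,R=state();print(o['tool_pos'],o['orientation'])
cv2.imwrite('pics/s3.png',cv2.resize(optics.snapshot('scene')[90:250,200:370,::-1],None,fx=3.5,fy=3.5))
```

```text
tool delta [ 0.0017 -0.0012  0.0025] len 0.0033
[0.3229479  0.24329045 0.00854798] [-1.79981381e+02 -9.84700783e-03 -1.52863556e+02]
```

View pics/s3.png

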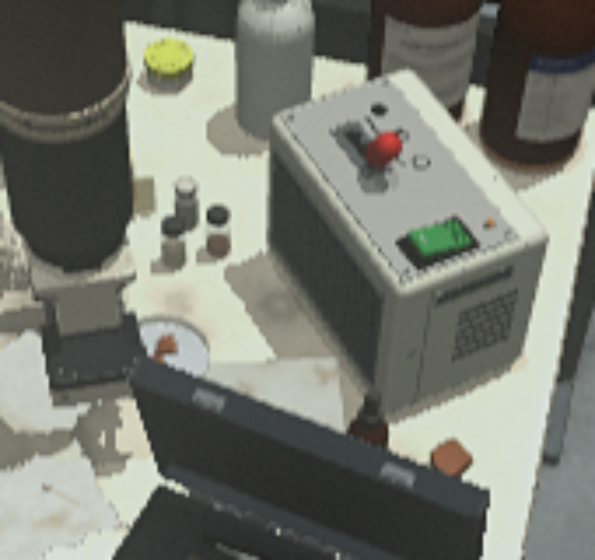

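Request:
servo_tool(
  rows=[
    [[0,0,0.002],[0,0,0],0.6],
    [[-0.003,0,0],[0,0,0],0.6],
    [[-0.004,0,0],[0,0,0],0.6],
    [[-0.004,0,0],[0,0,0],0.6],
    [[-0.005,0,0],[0,0,0],0.6],
    [[-0.005,0,0],[0,0,0],0.6],
    [[-0.005,0,0],[0,0,0],0.6],
    [[-0.005,0,0],[0,0,0],0.6],
    [[-0.005,0,0],[0,0,0],0.6],
    [[-0.005,0,0],[0,0,0],0.6],
    [[-0.005,0,0],[0,0,0],0.6],
    [[-0.005,0,0],[0,0,0],0.6],
    [[-0.005,0,0],[0,0,0],0.6],
    [[-0.005,0,0],[0,0,0],0.6],
    [[-0.005,0,0],[0,0,0],0.6],
    [[-0.005,0,0],[0,0,0],0.6],
    [[-0.005,0,0],[0,0,0],0.6],
    [[-0.005,0,0],[0,0,0],0.6],
    [[-0.004,0,0],[0,0,0],0.6],
    [[0,0,0],[0,0,0],0.6],
  ],
)

```text
clock: 7.35
tool_pos: [0.3992, 0.282, 0.0066]
orientation: [180.0, 0.0, -153.0]
force: [0.3, 0.1, 0.4]
opening: 0.0349
```

Run:
```python
from h import *
delta([.4223,.2919,.006]); o,R=state();print(o['tool_pos'],o['force'])
a=cv2.resize(optics.snapshot('top')[140:290,150:300,::-1],None,fx=3.8,fy=3.8,interpolation=cv2.INTER_CUBIC)
cv2.imwrite('pics/t4.png',a)
cv2.imwrite('pics/w4.png',optics.snapshot('wrist')[:,:,::-1])
```

```text
tool delta [-0.025  -0.0017  0.0006] len 0.0251
[0.39923665 0.28202908 0.00657247] [0.32032219 0.09300773 0.42092336]
```

View pics/t4.png

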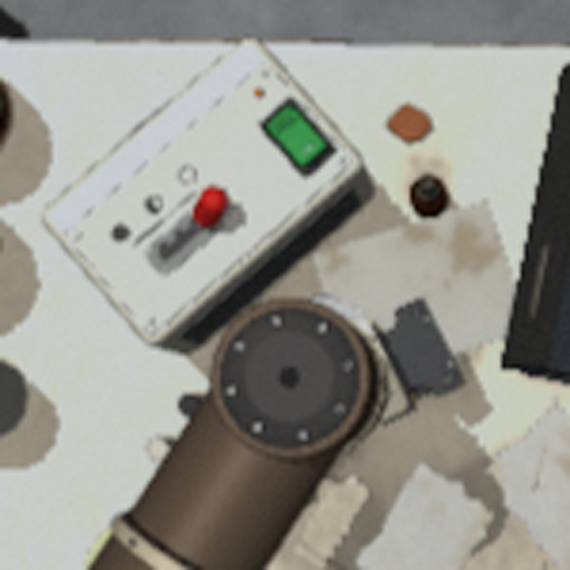

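View pics/w4.png

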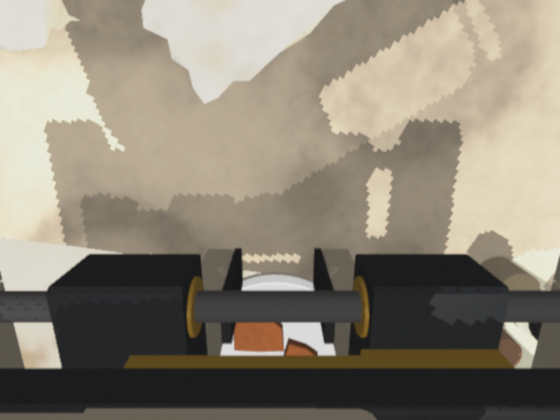

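Request:
servo_tool(
  rows=[
    [[-0.002,0,0],[0,0,0],0.6],
    [[-0.003,0,0],[0,0,0],0.6],
    [[-0.003,0,0],[0,0,0],0.6],
    [[-0.003,0,0],[0,0,0],0.6],
    [[-0.003,0,0],[0,0,0],0.6],
    [[-0.002,0,0],[0,0,0],0.6],
    [[-0.002,0,0],[0,0,0],0.6],
    [[0,0,0],[0,0,0],0.6],
  ],
)

```text
clock: 8.12
tool_pos: [0.4148, 0.2898, 0.0065]
orientation: [180.0, 0.0, -153.0]
force: [-0.2, -0.6, 0.2]
opening: 0.0348
```

Request:
servo_tool(
  rows=[
    [[-0.001,0,0],[0,0,0],0.6],
    [[-0.001,0,0],[0,0,0],0.6],
    [[-0.001,0,0],[0,0,0],0.6],
    [[0,0,0],[0,0,0],0.6],
  ],
)

```text
clock: 8.45
tool_pos: [0.4173, 0.2911, 0.0066]
orientation: [180.0, 0.0, -153.0]
force: [-0.3, -0.0, -0.9]
opening: 0.035
```

Request:
servo_tool(
  rows=[
    [[-0.001,0,0],[0,0,0],0.6],
    [[-0.001,0,0],[0,0,0],0.6],
    [[-0.001,0,0],[0,0,0],0.6],
    [[0,0,0],[0,0,0],0.6],
  ],
)

```text
clock: 8.78
tool_pos: [0.42, 0.2925, 0.0066]
orientation: [180.0, 0.0, -153.0]
force: [1.6, -0.3, -0.7]
opening: 0.0348
```

Request:
servo_tool(
  rows=[
    [[-0.001,0,0],[0,0,0],0.6],
    [[-0.001,0,0],[0,0,0],0.6],
    [[0,0,0],[0,0,0],0.6],
  ],
)

```text
clock: 9.03
tool_pos: [0.4217, 0.2933, 0.0066]
orientation: [180.0, 0.0, -153.0]
force: [-0.6, -0.5, 0.2]
opening: 0.0352
```

Run:
```python
from h import *
delta([.4223,.2919,.006])
cv2.imwrite('pics/s5.png',cv2.resize(optics.snapshot('scene')[90:250,200:370,::-1],None,fx=3.5,fy=3.5))
```

```text
tool delta [ 0.0001 -0.0015  0.0006] len 0.0016
```

View pics/s5.png

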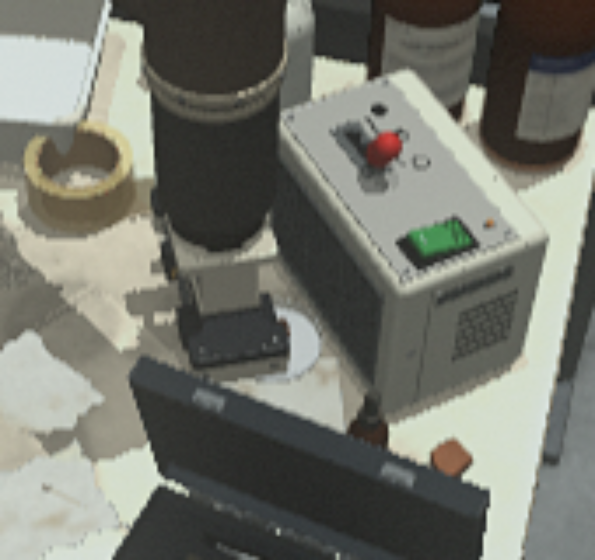

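Request:
servo_tool(
  rows=[
    [[-0.001,0,0],[0,0,0],0.6],
    [[-0.001,0,0],[0,0,0],0.6],
    [[-0.001,0,0],[0,0,0],0.6],
    [[0,0,0],[0,0,0],0.6],
  ],
)

```text
clock: 9.42
tool_pos: [0.4234, 0.2937, 0.0063]
orientation: [-180.0, -0.1, -153.0]
force: [-5.6, -1.8, 3.0]
opening: 0.0351
```

Request:
servo_tool(
  rows=[
    [[-0.001,0,0],[0,0,0],0.6],
    [[-0.001,0,0],[0,0,0],0.6],
    [[0,0,0],[0,0,0],0.6],
  ],
)

```text
clock: 9.67
tool_pos: [0.4239, 0.2936, 0.006]
orientation: [-179.9, -0.3, -153.0]
force: [-12.0, -1.9, 6.4]
opening: 0.0353
```

Request:
servo_tool(
  rows=[
    [[0.005,0,0],[0,0,0],0.6],
    [[0.01,0,0],[0,0,0],0.6],
    [[0.015,0,0],[0,0,0],0.6],
    [[0.01,0,-0.01],[0,0,0],0.8],
    [[0,0,-0.03],[0,0,0],1],
    [[0,0,-0.04],[0,0,0],1],
    [[0,0,-0.04],[0,0,0],1],
    [[0,0,-0.04],[0,0,0],1],
    [[0,0,-0.04],[0,0,0],1],
    [[0,0,-0.04],[0,0,0],1],
    [[0,0,-0.04],[0,0,0],1],
    [[0,0,-0.02],[0,0,0],1],
    [[0,0,0],[0,0,0],1],
  ],
)

```text
clock: 10.75
tool_pos: [0.3918, 0.2787, 0.3123]
orientation: [179.8, 0.5, -153.0]
force: [0.8, 0.6, -0.7]
opening: 0.0003
```

Run:
```python
from h import *
import pickle
o,R=state();print(o['tool_pos'],o['orientation'],o['joint_pos'],o['opening'])
c=optics.camera_info('wrist');pickle.dump(c,open('w6.pkl','wb'))
cv2.imwrite('pics/w6.png',optics.snapshot('wrist')[:,:,::-1])
```

```text
[0.39184733 0.27873283 0.31228689] [ 179.7885523     0.54343958 -152.95652242] [ 5.90253080e+01 -1.28621589e+00 -1.50505889e+01  1.11960844e-01
 -7.56627055e+01 -1.22008010e+02] 0.0003215404666663851
```

View pics/w6.png

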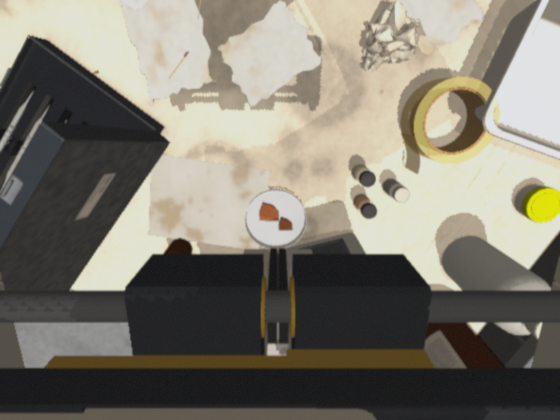

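Request:
servo_tool(
  rows=[
    [[0,0,0],[0,0,-0.5],1],
    [[0,0,0],[0,0,-1],1],
    [[0,0,0],[0,0,-1],1],
    [[0,0,0],[0,0,-1],1],
    [[0,0,0],[0,0,-1],1],
    [[0,0,0],[0,0,-1],1],
    [[0,0,0],[0,0,-1],1],
    [[0,0,0],[0,0,-1],1],
    [[0,0,0],[0,0,-1],1],
    [[0,0,0],[0,0,-1],1],
    [[0,0,0],[0,0,-1],1],
    [[0,0,0],[0,0,-1],1],
    [[0,0,0],[0,0,-1],1],
    [[0,0,0],[0,0,-1],1],
    [[0,0,0],[0,0,-1],1],
    [[0,0,0],[0,0,-1],1],
    [[0,0,0],[0,0,-1],1],
    [[0,0,0],[0,0,-0.8],1],
    [[0,0,0],[0,0,0],1],
  ],
)

```text
clock: 12.38
tool_pos: [0.3899, 0.2769, 0.3053]
orientation: [179.9, -0.0, -49.0]
force: [0.8, 0.2, 0.4]
opening: 0.0004
```

Run:
```python
from h import *
delta([.5644,.3394,.30])
toW,toE=frame(.555,.384,np.radians(40.7))
im=optics.snapshot('top')
cv2.imwrite('pics/t7.png',cv2.resize(im[140:290,150:300,::-1],None,fx=3.8,fy=3.8,interpolation=cv2.INTER_CUBIC))
```

```text
tool delta [ 0.0674 -0.1727  0.0051] len 0.1855
```

View pics/t7.png

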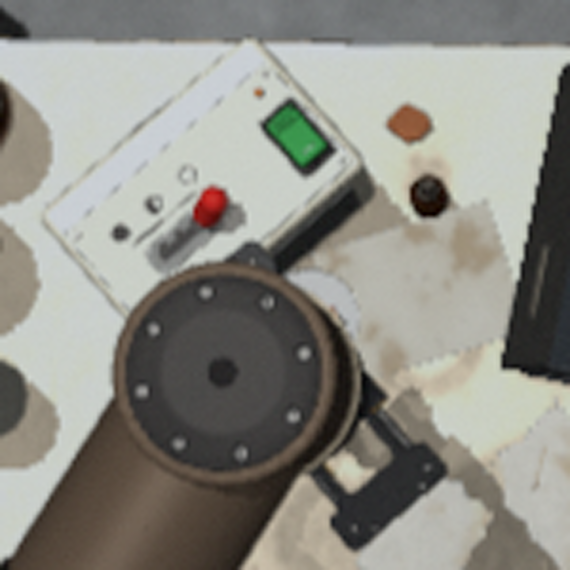

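Request:
servo_tool(
  rows=[
    [[0.004,-0.01,0],[0,0,0],1],
    [[0.01,-0.025,0],[0,0,0],1],
    [[0.01,-0.025,0],[0,0,0],1],
    [[0.01,-0.025,0],[0,0,0],1],
    [[0.01,-0.025,0],[0,0,0],1],
    [[0.01,-0.025,0],[0,0,0],1],
    [[0.01,-0.025,0],[0,0,0],1],
    [[0.004,-0.01,0],[0,0,0],1],
    [[0,0,0],[0,0,0],1],
  ],
)

```text
clock: 13.18
tool_pos: [0.5655, 0.3373, 0.304]
orientation: [179.8, -0.0, -49.4]
force: [-0.6, -0.3, -0.5]
opening: 0.0003
```

Run:
```python
from h import *
import pickle
delta([.5644,.3394,.188])
c=optics.camera_info('wrist');pickle.dump(c,open('w8.pkl','wb'))
cv2.imwrite('pics/w8.png',optics.snapshot('wrist')[:,:,::-1])
toW,toE=frame(.555,.384,np.radians(40.7))
print(toE(state()[0]['tool_pos']))
for p in [(-22,3,198),(-22,67,198),(-34,-82,183),(-70,-110,170),(70,110,170),(-70,110,170),(-113,5,0)]: print(p,proj('w',toW(np.array(p)/1000),c))
```

```text
tool delta [-0.0024 -0.0009  0.116 ] len 0.116
[-0.02372272 -0.04176649  0.30458973]
(-22, 3, 198) [[275.53641527 258.24859995]]
(-22, 67, 198) [[275.73972783 325.0426553 ]]
(-34, -82, 183) [[290.34959924 152.42758281]]
(-70, -110, 170) [[334.52891156 115.47100092]]
(70, 110, 170) [[182.9002014  345.46880497]]
(-70, 110, 170) [[324.38418667 345.05284598]]
(-113, 5, 0) [[342.29394035 197.7538686 ]]
```

View pics/w8.png

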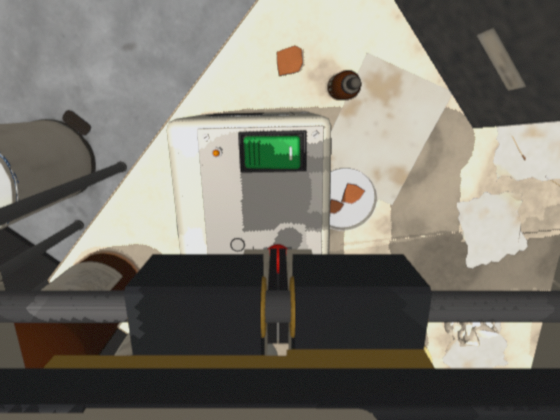

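Request:
servo_tool(
  rows=[
    [[0,0,0.01],[0,0,0],1],
    [[0,0,0.02],[0,0,0],1],
    [[0,0,0.025],[0,0,0],1],
    [[0,0,0.025],[0,0,0],1],
    [[0,0,0.02],[0,0,0],1],
    [[0,0,0.01],[0,0,0],1],
    [[0,0,0.006],[0,0,0],1],
    [[0,0,0],[0,0,0],1],
  ],
)

```text
clock: 13.9
tool_pos: [0.5627, 0.3367, 0.19]
orientation: [179.9, -0.0, -49.2]
force: [-0.8, -0.8, 0.0]
opening: 0.0007
```

Run:
```python
from h import *
toW,toE=frame(.555,.384,np.radians(40.7))
o=state()[0];print(toE(o['tool_pos']),o['orientation'])
delta(toW((-.022,.042,.187)))
cv2.imwrite('pics/s9.png',cv2.resize(optics.snapshot('scene')[90:250,200:370,::-1],None,fx=3.5,fy=3.5))
```

```text
[-0.02499436 -0.04092956  0.18995874] [ 1.79940689e+02 -5.06331980e-03 -4.91724813e+01]
tool delta [-0.0829 -0.0032  0.0029] len 0.083
```

View pics/s9.png

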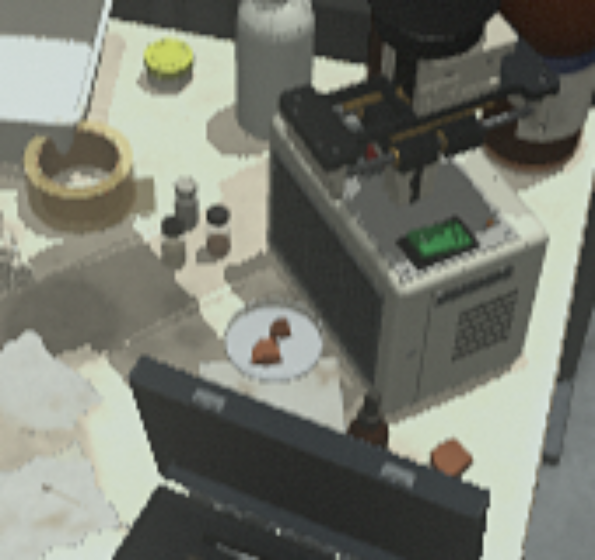

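Run:
```python
from h import *
toW,toE=frame(.555,.384,np.radians(40.7))
im=optics.snapshot('scene')[...,::-1].copy()
big=cv2.resize(im[140:230,240:330],None,fx=6.5,fy=6.5,interpolation=cv2.INTER_CUBIC)
raw=big.copy()
pr=lambda p:tuple(int(v) for v in ((proj('scene',toW(p))[0]-[240,140]+.5)*6.5))
cv2.line(big,pr((-.07,-.11,0)),pr((-.07,.11,0)),(255,0,0),1)
cv2.line(big,pr((-.07,-.11,0)),pr((-.07,-.11,.165)),(255,0,0),1)
for x in(-.113,-.125):
    for t in np.linspace(0,6.28,60): cv2.circle(big,pr((x+.043*np.cos(t),.005+.043*np.sin(t),.013)),1,(0,255,0) if x==-.113 else (0,0,255),-1)
cv2.imwrite('pics/s10.png',big)
```

```text
(no output)
```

View pics/s10.png

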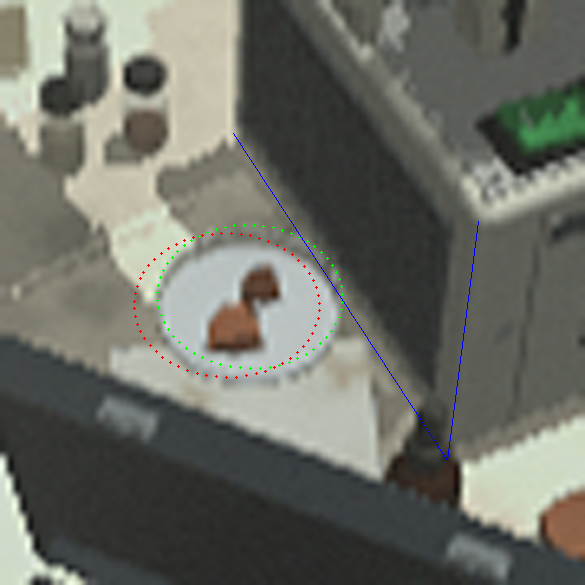

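Request:
servo_tool(
  rows=[
    [[-0.002,-0.001,0.001],[0,0,0],1],
    [[-0.004,-0.001,0.001],[0,0,0],1],
    [[-0.004,-0.001,0],[0,0,0],1],
    [[-0.004,0,0],[0,0,0],1],
    [[-0.004,0,0],[0,0,0],1],
    [[-0.004,0,0],[0,0,0],1],
    [[-0.004,0,0],[0,0,0],1],
    [[-0.004,0,0],[0,0,0],1],
    [[-0.004,0,0],[0,0,0],1],
  ],
)

```text
clock: 14.75
tool_pos: [0.545, 0.3632, 0.1904]
orientation: [-179.9, -0.2, -49.2]
force: [4.0, -8.1, 7.1]
opening: 0.0002
```

Request:
servo_tool(
  rows=[
    [[-0.004,0,0],[0,0,0],1],
    [[-0.004,0,0],[0,0,0],1],
    [[-0.004,0,0],[0,0,0],1],
    [[-0.004,0,0],[0,0,0],1],
    [[-0.004,0,0],[0,0,0],1],
    [[-0.004,0,0],[0,0,0],1],
  ],
)

```text
clock: 15.25
tool_pos: [0.5276, 0.3829, 0.1885]
orientation: [180.0, -0.0, -49.2]
force: [5.9, -6.8, 2.6]
opening: 0.0004
```

Request:
servo_tool(
  rows=[
    [[-0.004,0,0],[0,0,0],1],
    [[-0.004,0,0],[0,0,0],1],
    [[-0.003,0,0],[0,0,0],1],
  ],
)

```text
clock: 15.5
tool_pos: [0.5209, 0.3903, 0.1889]
orientation: [180.0, -0.1, -49.2]
force: [0.9, -3.0, 1.7]
opening: 0.0008
```

Run:
```python
from h import *
toW,toE=frame(.555,.384,np.radians(40.7))
o=state()[0];print(toE(o['tool_pos']),o['orientation'],o['force'])
delta(toW((-.022,.042,.187)))
cv2.imwrite('pics/s11.png',cv2.resize(optics.snapshot('scene')[90:190,260:370,::-1],None,fx=5,fy=5))
cv2.imwrite('pics/t11.png',cv2.resize(optics.snapshot('top')[140:250,150:270,::-1],None,fx=5,fy=5))
```

```text
[-0.02172678  0.02702464  0.18890833] [ 1.79955714e+02 -1.02380278e-01 -4.91797622e+01] [ 0.87764517 -3.03734068  1.73501409]
tool delta [-0.015   0.0002  0.0019] len 0.0151
```

View pics/s11.png

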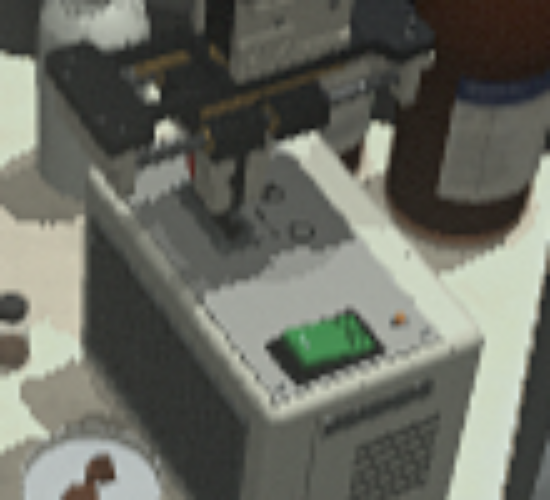

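Request:
servo_tool(
  rows=[
    [[-0.003,0,0],[0,0,0],1],
    [[-0.003,0,0],[0,0,0],1],
    [[-0.003,0,0],[0,0,0],1],
    [[-0.002,0,0],[0,0,0],1],
    [[0,0,0],[0,0,0],1],
  ],
)

```text
clock: 16.02
tool_pos: [0.5131, 0.4, 0.1885]
orientation: [-180.0, 0.0, -49.1]
force: [-0.3, 0.3, 0.3]
opening: 0.0006
```

Request:
servo_tool(
  rows=[
    [[-0.002,0,0],[0,0,0],1],
    [[-0.002,0,0],[0,0,0],1],
    [[0,0,0],[0,0,0],1],
  ],
)

```text
clock: 16.27
tool_pos: [0.511, 0.402, 0.1885]
orientation: [180.0, -0.1, -49.2]
force: [1.6, -2.0, -0.6]
opening: 0.0005
```

Request:
servo_tool(
  rows=[
    [[-0.001,0,0],[0,0,0],1],
    [[-0.001,0,0],[0,0,0],1],
    [[0,0,0],[0,0,0],1],
  ],
)

```text
clock: 16.52
tool_pos: [0.5107, 0.4023, 0.1886]
orientation: [179.9, -0.2, -49.2]
force: [7.3, -7.2, -1.5]
opening: 0.0003
```

Request:
servo_tool(
  rows=[
    [[0.005,0,0],[0,0,0],1],
    [[0.01,0,0],[0,0,0],1],
    [[0.015,0,-0.01],[0,0,0],1],
    [[0.02,0,-0.02],[0,0,0],1],
    [[0.025,0.005,-0.03],[0,0,0],1],
    [[0.025,0.005,-0.03],[0,0,0],1],
    [[0.02,0.005,-0.02],[0,0,0],1],
    [[0.01,0.005,0],[0,0,0],1],
    [[0,0.005,0],[0,0,0],1],
    [[0,0,0],[0,0,0],1],
  ],
)

```text
clock: 17.35
tool_pos: [0.5756, 0.2879, 0.2993]
orientation: [-180.0, 0.0, -49.3]
force: [-0.3, 0.6, 0.5]
opening: 0.0005
```

Run:
```python
from h import *
toW,toE=frame(.555,.384,np.radians(40.7))
o=state()[0];print(toE(o['tool_pos']),o['orientation'],o['force'])
delta(toW((-.048,-.082,.195)))
a=cv2.resize(optics.snapshot('scene')[90:220,250:370,::-1],(540,585),interpolation=cv2.INTER_CUBIC)
b=cv2.resize(optics.snapshot('top')[140:290,150:300,::-1],(585,585),interpolation=cv2.INTER_CUBIC)
cv2.imwrite('pics/s12.png',a);cv2.imwrite('pics/t12.png',b)
cv2.imwrite('pics/w12.png',optics.snapshot('wrist')[:,:,::-1])
```

```text
[-0.04711356 -0.08629923  0.29925874] [-1.79951357e+02  3.96921522e-02 -4.92788622e+01] [-0.27453008  0.59743471  0.49755926]
tool delta [-0.0042  0.001   0.1043] len 0.1044
```

View pics/s12.png

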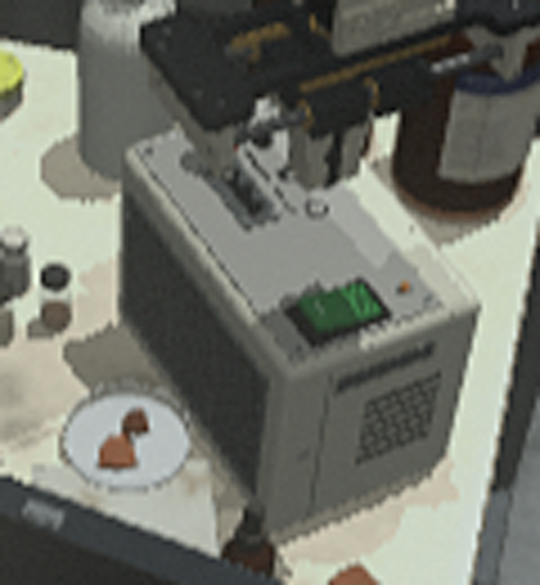

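View pics/t12.png

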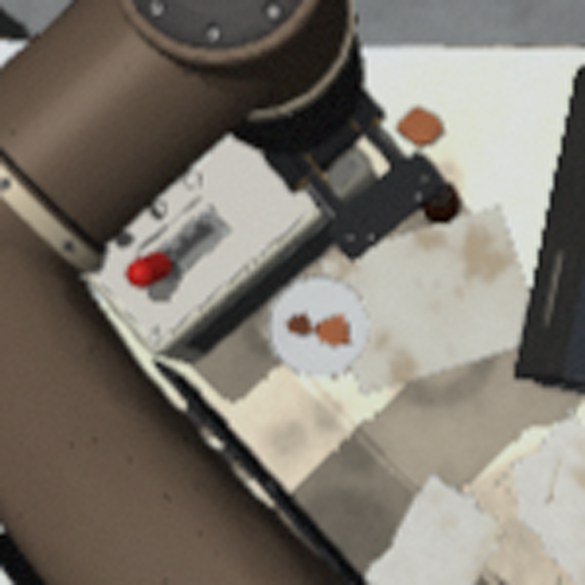

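View pics/w12.png

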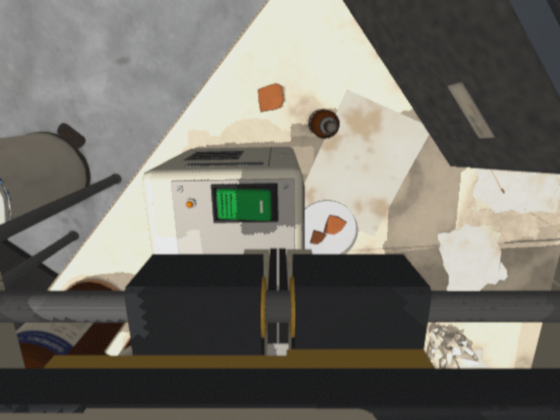

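Run:
```python
from h import *
toW,toE=frame(.555,.384,np.radians(40.7))
g=lambda p:((p[0]+.5)/3.9-.5+150,(p[1]+.5)/3.9-.5+140)
print('dish',toE(onz('top',g((320,327)),.008)))
print('knob',toE(onz('top',g((148,269)),.2)))
print('rocker push top px',proj('top',toW((-.048,-.082,.18))))
```

```text
dish [-0.11506702  0.00210924  0.008     ]
knob [-0.02402581  0.06609065  0.2       ]
rocker push top px [[233.74161871 183.08362696]]
```

Request:
servo_tool(
  rows=[
    [[-0.002,0,0.01],[0,0,0],1],
    [[-0.002,0.001,0.02],[0,0,0],1],
    [[0,0,0.02],[0,0,0],1],
    [[0,0,0.02],[0,0,0],1],
    [[0,0,0.015],[0,0,0],1],
    [[0,0,0.01],[0,0,0],1],
    [[0,0,0.007],[0,0,0],1],
    [[0,0,0],[0,0,0],1],
  ],
)

```text
clock: 18.17
tool_pos: [0.5714, 0.2916, 0.1945]
orientation: [179.8, 0.0, -49.1]
force: [-0.5, -0.3, -0.2]
opening: 0.0003
```

Run:
```python
from h import *
toW,toE=frame(.555,.384,np.radians(40.7))
o=state()[0];print(toE(o['tool_pos']),o['orientation'],o['force'])
cv2.imwrite('pics/s13.png',cv2.resize(optics.snapshot('scene')[110:200,280:370,::-1],(585,585),interpolation=cv2.INTER_CUBIC))
```

```text
[-0.04781207 -0.08070054  0.19450112] [ 1.79832598e+02  1.00873799e-02 -4.91492322e+01] [-0.4759329  -0.32756708 -0.21255279]
```

View pics/s13.png

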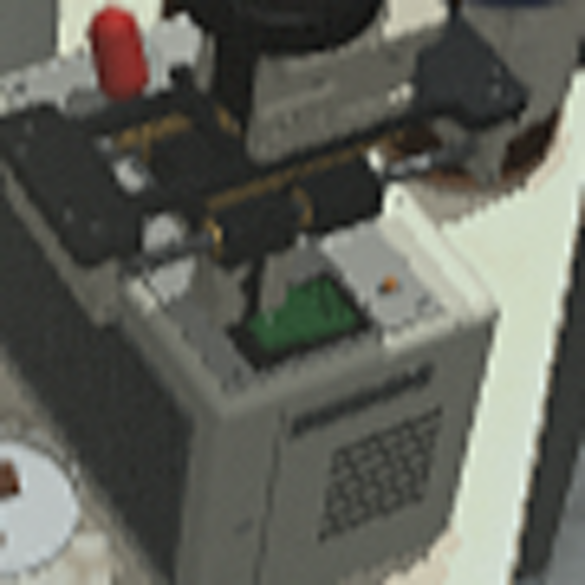

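Request:
servo_tool(
  rows=[
    [[0,0,0.003],[0,0,0],1],
    [[0,0,0.003],[0,0,0],1],
    [[0,0,0.002],[0,0,0],1],
    [[0,0,0.002],[0,0,0],1],
    [[0,0,0],[0,0,0],1],
  ],
)

```text
clock: 18.63
tool_pos: [0.5721, 0.2916, 0.1864]
orientation: [180.0, 0.0, -49.2]
force: [-0.2, -0.5, -1.0]
opening: 0.0
```

Request:
servo_tool(
  rows=[
    [[0,0,0.001],[0,0,0],1],
    [[0,0,0.001],[0,0,0],1],
    [[0,0,0.001],[0,0,0],1],
    [[0,0,0.001],[0,0,0],1],
    [[0,0,0],[0,0,0],1],
  ],
)

```text
clock: 19.05
tool_pos: [0.5721, 0.2915, 0.1826]
orientation: [180.0, -0.0, -49.2]
force: [-0.2, -0.2, 0.8]
opening: 0.0002
```

Request:
servo_tool(
  rows=[
    [[0,0,0.001],[0,0,0],1],
    [[0,0,0.001],[0,0,0],1],
    [[0,0,0.001],[0,0,0],1],
    [[0,0,0],[0,0,0],1],
  ],
)

```text
clock: 19.38
tool_pos: [0.5722, 0.2918, 0.1792]
orientation: [-180.0, 0.0, -49.2]
force: [-0.8, 0.5, 0.3]
opening: 0.0004
```

Request:
servo_tool(
  rows=[
    [[0,0,0.001],[0,0,0],1],
    [[0,0,0.001],[0,0,0],1],
    [[0,0,0],[0,0,0],1],
  ],
)

```text
clock: 19.63
tool_pos: [0.5722, 0.2917, 0.1771]
orientation: [180.0, 0.0, -49.2]
force: [-0.1, 0.4, -0.3]
opening: 0.0003
```

Run:
```python
from h import *
cv2.imwrite('pics/s14.png',cv2.resize(optics.snapshot('scene')[110:200,280:370,::-1],(585,585),interpolation=cv2.INTER_CUBIC))
```

```text
(no output)
```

View pics/s14.png

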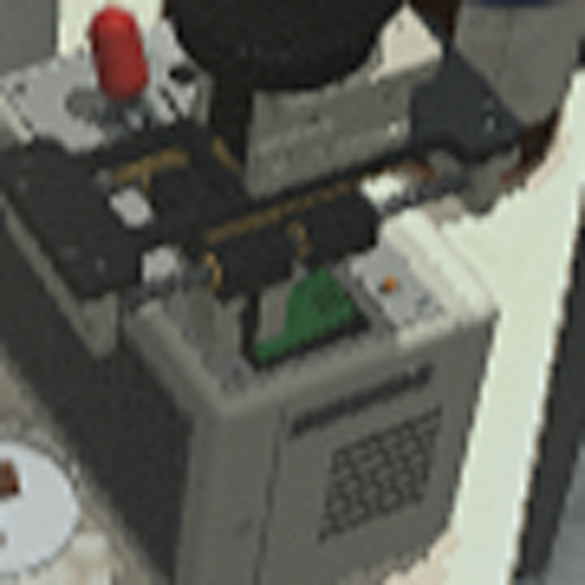

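Request:
servo_tool(
  rows=[
    [[0,0,-0.005],[0,0,0],1],
    [[0,0,-0.02],[0,0,0],1],
    [[0,0,-0.03],[0,0,0],1],
    [[0,0,-0.03],[0,0,0],1],
    [[0,0,-0.02],[0,0,0],1],
    [[0,0,-0.01],[0,0,0],1],
    [[0,0,0],[0,0,0],1],
  ],
)

```text
clock: 20.27
tool_pos: [0.5732, 0.2922, 0.2957]
orientation: [-179.7, -0.0, -49.2]
force: [0.7, 1.0, 0.3]
opening: 0.0004
```

Run:
```python
from h import *
cv2.imwrite('pics/s15.png',cv2.resize(optics.snapshot('scene')[110:200,280:370,::-1],(585,585),interpolation=cv2.INTER_CUBIC))
cv2.imwrite('pics/w15.png',optics.snapshot('wrist')[:,:,::-1])
a=cv2.imread('pics/w15.png')[140:260,140:380];b=cv2.imread('pics/w12.png')[140:260,140:380]
cv2.imwrite('pics/w15c.png',cv2.resize(cv2.vconcat([b,a]),None,fx=2.4,fy=2.4,interpolation=cv2.INTER_CUBIC))
```

```text
(no output)
```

View pics/s15.png

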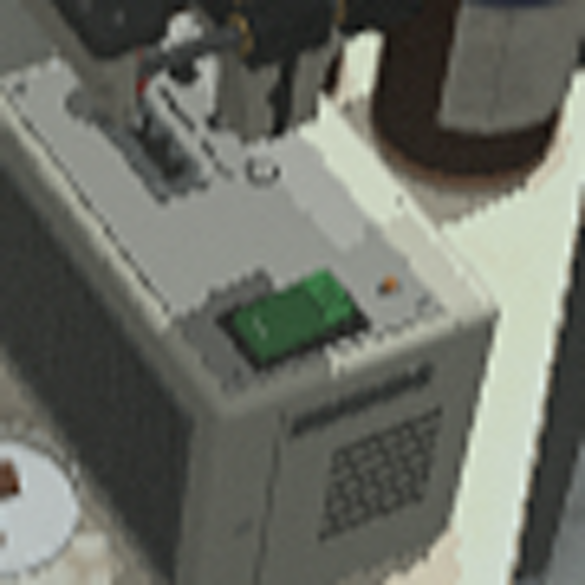

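View pics/w15c.png

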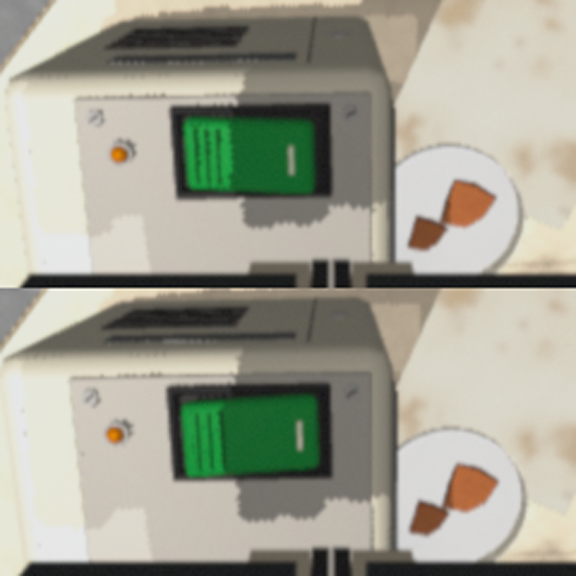

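Run:
```python
import cv2
from h import *
a=cv2.imread('pics/scene0.png')[145:172,305:345];b=optics.snapshot('scene')[145:172,305:345,::-1]
cv2.imwrite('pics/c16.png',cv2.resize(cv2.vconcat([a,b]),None,fx=10,fy=10,interpolation=cv2.INTER_CUBIC))
print(state()[0]['force'],state()[0]['tool_pos'])
```

```text
[-0.22770808  0.00817791 -0.73348621] [0.57159607 0.29143766 0.2911022 ]
```

View pics/c16.png

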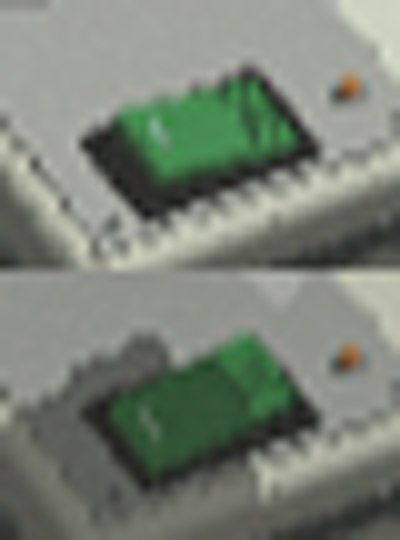

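Request:
servo_tool(
  rows=[
    [[0,0,-0.01],[0,0,0],1],
    [[0,0,0],[0,0,0],1],
    [[0,0,0],[0,0,0],1],
    [[0,0,0],[0,0,0],1],
  ],
)

```text
clock: 20.75
tool_pos: [0.5722, 0.2917, 0.3022]
orientation: [180.0, 0.0, -49.2]
force: [1.3, 0.7, -0.4]
opening: 0.0006
```

Run:
```python
from h import *
print(state()[0]['clock'],state()[0]['force']); print(ctrl.close_job())
```

```text
20.75 [ 1.25087701  0.70974893 -0.41455101]
the job is handed in; nothing more can be done
None
```

The dish is against the extractor front, the lever is at its fully open stop and the fan rocker is on. I handed the job in at 20.75 s of the 58 s; no verdict is reported.

- **Dish:** I pushed it with two fingertips until it met the front, where the force rose to about 12 N. The top camera then put it at about x = -0.115 m, y = +0.002 m in the extractor's frame.
- **Lever:** I pushed it past the notch to the hard stop, at about 10 N. The top camera put the knob at y = 0.066 m, against 0.067 m for fully open.
- **Rocker:** I pressed its front end last. I read no clear force as it went over, so I compared the before and after pictures, which show the front end down and the back end up.
- **At hand-in:** the gripper was about 0.3 m above the table, clear of everything. The vials, bottle and sherds I could see looked unmoved. I did not measure them, and did not re-check the marker, which stayed away from the arm's path.

**One disagreement:** my early extractor estimates differed by up to about 8 mm between views. The extractor's front edge computed from them lay a few pixels off the visible edge in the scene camera. I relied on the contact forces and the top camera instead.

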